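# Back the stone off the saw and hold the sprung hood at its balance

### The arm

A 6-joint arm with a two-finger parallel gripper is mounted at the origin on the work surface. World frame = base frame: x ahead of the robot, y to its left, z up, the work surface at z = 0. Lengths are in mm, angles in rad, forces in N, time in s.
With the tool pointing down it reaches from about 400 to 825 mm from the base axis. Payload 7 kg.
Tool frame: the origin (TCP) lies midway between the tips of the shut fingers; the grasp point (between the pads) lies 19 mm behind it; z points along the fingers, y is the line along which they close (so a half turn about z gives the same grasp; the last joint's range is limited). The gripper opens to 88 mm and grips with 3 to 60 N. Pads are 19 mm wide; open, the fingers measure 130 mm over their backs; the gripper's body (78 mm by 193 mm) begins 47 mm behind the grasp point.
Start: joints at [-1.038, 0.359, 0.012, 0, -1.224, -0.288], TCP at [163.569, -654.859, 226.561] pointing down, gripper open.
Joint ranges: [-3.07, 3.07], [-1.43, 2.12], [-1.02, 1.25], [-3.03, 1.67], [-3.05, -0], [-3.03, 3.03]. Speed limits (rad/s): [2.39, 2.39, 3.01, 3.14, 3.14, 3.14].

### API

Orientations are given as a unit quaternion [x, y, z, w].
In Python, from plant import move_ptp, line_to, move_joints, move_gripper, pause, solve_ik, camera, get_calibration, Unreachable, close_job, find_in, masks_of, current_t, current_joint_pos, current_qvel, current_tau, current_tcp_pos, current_eef_rot, current_contact_force, current_moment, current_width, current_finger_force gives the robot as it stands. Calls block until the motion is done:
- move_ptp(position, orientation): joint-space move of the TCP to a pose.
- line_to(position, velocity=150, ori=None): straight line of the TCP; ori=None keeps the orientation; velocity is the mean speed in mm/s.
- move_joints(angles): joint-space move.
- move_gripper(opening, force=None): finger opening in mm; force is the grip in N (None keeps the last); returns when the fingers have stopped.
- pause(seconds).
- solve_ik(position, orientation): joint angles nearest the present ones, or None.
- camera(name): name is "scene" or "side" or "wrist"; returns the picture (384x512x3 uint8, red, green, blue); there is no depth.
- get_calibration(name): a dict with "fx", "fy", "cx", "cy" (pixels), "view" (4x4, takes a point from world to camera coordinates); the wrist camera has in their place "T_tool_cam" (4x4, takes a point from camera to tool coordinates, whose origin is the TCP and whose axes are the flange's). Camera axes: x right, y up, looking along -z (the intrinsics and any distortion apply to the point x, -y, -z); pixel columns grow to the right and rows downward; lengths in mm; the calibration is good to about 2 mm. A picture is of the moment at which its call begins: read the wrist's pose just before it. get_calibration takes no time and is no camera call.
A pose or a line that the arm cannot do raises Unreachable and nothing moves.
- close_job(): hands the job in; it is judged then, once.
Trained networks look in the newest picture that a camera, given by its name, has taken for a name from the list of things; names that differ only in an ending like _2 or _b are one class to them, and where a whole thing is asked for, a point or a joint stands for the part that bears it (a point fixed in the world has none). Each returns a list of dicts, best first, with "conf" (0 to 1); they miss things now and then, are a little off and sometimes report something else, mostly with a low value. They report only what shows in the picture. A call takes as long as a camera call.
- find_in(camera, target): "point" ([column, row] in pixels, amid what is visible of it).
- masks_of(camera, target): "mask" (384x512 bool, what is visible of it) and "point" ([column, row] in pixels, amid what is visible of it).
Readings, each from a call of its own:
- current_t(): time.
- current_joint_pos(): joint angles.
- current_qvel(): joint speeds.
- current_tau(): joint torques, N m.
- current_tcp_pos(): TCP position.
- current_eef_rot(): TCP orientation.
- current_contact_force(): force on the tool from outside, world axes, zero at the start.
- current_moment(): the same for the moment, N m.
- current_width(): finger opening in mm.
- current_finger_force(): force on a finger pad.
Only numpy, scipy, OpenCV 4.12 (cv2) and the standard library are available. Lean on these libraries where they do the work, as an engineer would, in place of code of your own. Each camera call takes 0.05 s, during which the arm holds its last target. There are 200 camera calls.

### The job

Wind the handwheel of the stone saw until the carriage with the clamped stone touches its stop, away from the blade; leave the hood shut until then. Then take the sprung hood by its bar, lift it past its balance point without letting it swing right up against its end stop, ease it back to just below the balance point, and finish while still holding it there so that the blade can be looked at. Leave the mallet, chisel, brush and loose piece of stone alone.

Things in the scene. Friction and masses are not known exactly. Their poses are not given: they have to be found in the camera images.
- saw: Grey bench stone saw, 220 (x) by 490 mm (y); origin at bench height under its middle, x from its front to its back, y to its left, z up. Right (-y) half: tub with the blade under a steel hood, flat top 150 mm above the bench. Left rear: carriage with a white stone, top 145 mm. Left front: level handwheel. It stands somewhere else, turned up to 0.2 rad, each time, and is fixed.
- hood (a joint): Hood angle in rad: 0 shut, grows as the front rises, end stop 1.35. Hood 240 wide, 180 deep, 65 mm high, 1.1 kg, hinged along its lower rear edge, sprung: balances at 0.85; below that it falls shut, above it swings open by itself. About 2.5 N at the bar lifts it from shut, less nearer balance. Lightly damped. Past balance: 0.91 up; at the end stop: over 1.30; just below balance: 0.68 to 0.82.
- hood_handle (a point): Middle of the hood's handle: straight round steel bar, 14 mm thick, along the saw's y, 126 mm clear between its end arms, 40 mm clear in front of the hood's front wall, near the level of its top. Hood shut: 145 mm above the bench, 220 mm in front of and 60 mm above the hinge line (228 mm from it). The point turns with the hood. The bar can turn between the finger pads.
- hood_hinge (a point): Point on the hood's hinge line (along the saw's y) behind the middle of the handle, 85 mm above the bench. The point turns with the hood.
- handwheel (a joint): Handwheel angle in rad about its upright axis, growing counter-clockwise seen from above. Each rad moves the carriage 8 mm (50 mm a turn); counter-clockwise drives the carriage towards its stop, met at 9.375 rad. Light (about 1.5 N at the knob); stays where left.
- wheel_center (a point): Centre of the handwheel, 85 mm above the bench: a level steel wheel, 112 mm over its rim, with three spokes.
- crank_knob (a point): Middle of the crank knob, 115 mm above the bench: upright black cylinder, 22 mm in diameter, 42 mm high (93 to 135 mm above the bench), on the rim 50 mm from the wheel's axis; it spins freely on its pin, so a gripper holding it can keep its own heading. At handwheel angle 0 the knob lies from the wheel's centre in the saw's +x direction.
- carriage (a joint): Carriage travel in m along the saw's +y: 0 stone fully fed to the blade, 0.075 carriage touching its stop. It starts 30 to 62 mm short of the stop; within 2 mm counts as touching.
- carriage_face (a point): Middle of the carriage's left (+y) face, which meets the stop, 68 mm above the bench.
- stop_pad (a point): Middle of the round steel pad on the stop block at the left end of the bed, 68 mm above the bench; carriage_face meets it.
- mallet: Round wooden carver's mallet standing on its head, 96 mm in diameter, 205 mm high; origin at its underside. Not to be disturbed (30 mm).
- chisel: Steel stone chisel lying flat, 185 mm long, 16 mm thick; origin under the middle of its shank. Not to be disturbed (30 mm).
- offcut: Loose white piece of stone, 75 by 100 by 50 mm; origin at its underside. Not to be disturbed (30 mm).
- brush: Hand brush lying flat, about 200 mm long; origin at its underside. Not to be disturbed (30 mm).

How it is judged (in metres and radians):
On the way, in this order (a step that is already met when the one before it is completed fails the run):
1. the carriage touches its stop (value of joint carriage above 0.073 m), for 0.2 s.
2. the hood is raised past its balance point (value of joint hood above 0.9 rad), for 0.1 s.
At the end, for the whole second after the job is handed in: The carriage is within 3 mm of its stop (joint above 0.072 m); the hood stands still between 0.67 and 0.83 rad, just below its balance at 0.85, held by the fingers (more than 0.2 N); the mallet, chisel, brush and loose stone are within 30 mm of where they were (value of joint carriage above 0.072 m and value of joint hood between 0.67 and 0.83 rad and not (velocity of joint hood above 0.08 rad/s or velocity of joint hood below -0.08 rad/s) and contact force between the fingers and hood above 0.2 N and distance of each of mallet, chisel, offcut, brush from where it was at the start of the episode below 0.03 m); the arm keeps its last pose, push and grip.
It fails at once if the hood is opened before the carriage has reached its stop (value of joint hood above 0.1 rad and value of joint carriage below 0.07 m).
It fails at once if the hood swings right up against its end stop (value of joint hood above 1.3 rad).
It fails at once if a bystander (mallet, chisel, brush, loose stone) is disturbed (distance of any of mallet, chisel, offcut, brush from where it was at the start of the episode above 0.03 m).
It also fails if it takes over 64 s, if anything falls off the work surface, if the arm or the gripper's body presses on something with over 40 N, if the wrist force passes 120 N, or if a joint passes its speed limit or range.

## Working session

There is one attempt and no reset: what is moved stays moved. The work goes in short steps, each a Python script; the robot and the scene stay as the last script left them, time stands still between calls to the robot, and variables do not carry over. Pictures are saved under pics/ and viewed, at most 10 in all, crops included, and the job is handed in when it is done.

```bash
ls; mkdir -p pics; cat > h.py <<'E'
import numpy as np, cv2
from plant import *
from scipy.spatial.transform import Rotation as R
def save(im,n): cv2.imwrite('pics/'+n, im[:,:,::-1])
def ray(name,px,tcp=None,q=None):
    c=get_calibration(name)
    if name=='wrist':
        T=np.eye(4);T[:3,:3]=R.from_quat(q).as_matrix();T[:3,3]=tcp
        M=T@np.array(c['T_tool_cam'])
    else: M=np.linalg.inv(np.array(c['view']))
    k=np.array([[c['fx'],0,c['cx']],[0,c['fy'],c['cy']],[0,0,1.]])
    d=np.array(c.get('dist',c.get('distortion',np.zeros(5))),float)
    u=cv2.undistortPoints(np.array([[px]],float),k,d)[0,0]
    v=M[:3,:3]@np.array([u[0],-u[1],-1.])
    return M[:3,3],v/np.linalg.norm(v)
def tri(rays):
    A=np.zeros((3,3));b=np.zeros(3)
    for o,v in rays:
        P=np.eye(3)-np.outer(v,v);A+=P;b+=P@o
    x=np.linalg.solve(A,b)
    return x,[float(np.linalg.norm((np.eye(3)-np.outer(v,v))@(x-o))) for o,v in rays]
def atz(r,z): o,v=r; return o+v*(z-o[2])/v[2]
E
python3 - <<'E'
from h import *
for n in ['scene','side']:
    im=camera(n); save(im,n+'0.png')
    c=get_calibration(n); print(n,{k:v for k,v in c.items() if k!='view'}, np.linalg.inv(np.array(c['view']))[:3,3])
c=get_calibration('wrist');print(c)
names=['hood_handle','hood_hinge','wheel_center','crank_knob','carriage_face','stop_pad','saw','mallet','chisel','offcut','brush']
for t in names:
    rs=[];o=[]
    for n in ['scene','side']:
        f=find_in(n,t)
        o.append([(np.round(a['point']).tolist(),round(a['conf'],2)) for a in f[:2]])
        if f: rs.append(ray(n,f[0]['point']))
    p=tri(rs) if len(rs)==2 else None
    print(t,o, p and (p[0].round(0),np.round(p[1],1)))
print(current_t(),current_eef_rot(),current_width())
E
```

```text
pics
plant.py
scene {'fx': 377.4499443928284, 'fy': 377.4499443928284, 'cx': 261.00970450940815, 'cy': 193.6555221128031} [1215.50892104 -163.08779323 1255.52452126]
side {'fx': 438.5419534999342, 'fy': 438.5419534999342, 'cx': 263.73148400705554, 'cy': 200.51305301289852} [ 260.47706391 1104.83118133 1152.76638482]
{'fx': 289.12875361330117, 'fy': 289.12875361330117, 'cx': 251.92081483314075, 'cy': 195.89842454027263, 'T_tool_cam': array([[-4.01459402e-05,  9.55864128e-01,  2.93809067e-01,
         7.96965092e+01],
       [ 9.99999725e-01,  2.56062259e-04, -6.96420982e-04,
        -4.05980447e-02],
       [-7.40917248e-04,  2.93808958e-01, -9.55863875e-01,
        -1.57932834e+02],
       [ 0.00000000e+00,  0.00000000e+00,  0.00000000e+00,
         1.00000000e+00]])}
hood_handle [[([200.0, 214.0], 0.78)], [([267.0, 159.0], 0.82)]] (array([ 592., -181.,  123.]), array([5.2, 5.2]))
hood_hinge [[([261.0, 213.0], 0.74), ([197.0, 216.0], 0.6)], [([267.0, 162.0], 0.7)]] (array([615., -19., 196.]), array([72., 72.]))
wheel_center [[([266.0, 181.0], 0.91)], [([272.0, 218.0], 0.74)]] (array(
[... 376 characters left out ...]
  31.]), array([12., 12.]))
saw [[([225.0, 218.0], 0.81)], [([255.0, 196.0], 0.56), ([307.0, 238.0], 0.54)]] (array([596., -86.,  27.]), array([12.7, 12.7]))
mallet [[([264.0, 215.0], 0.36)], [([284.0, 128.0], 0.85)]] (array([618., -46., 295.]), array([126.5, 126.5]))
chisel [[([246.0, 159.0], 0.52)], [([308.0, 240.0], 0.84)]] (array([359.,  61.,  13.]), array([14.6, 14.6]))
offcut [[([337.0, 203.0], 0.66)], [([210.0, 280.0], 0.8), ([270.0, 218.0], 0.26)]] (array([636., 330.,  13.]), array([1.1, 1.1]))
brush [[([314.0, 157.0], 0.6)], [([284.0, 293.0], 0.85)]] (array([403., 317.,  12.]), array([6.6, 6.6]))
1.2 [-1.22085480e-01  9.92519589e-01  2.02887227e-05 -1.18609763e-05] 87.09752376082744
```

```bash
python3 - <<'E'
import cv2
a=cv2.imread('pics/scene0.png')[110:320,90:390];b=cv2.imread('pics/side0.png')[80:320,150:400]
cv2.imwrite('pics/a.png',cv2.resize(a,None,fx=2.6,fy=2.6,interpolation=3));cv2.imwrite('pics/b.png',cv2.resize(b,None,fx=2.4,fy=2.4,interpolation=3))
E
```

```text
(no output)
```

View pics/a.png

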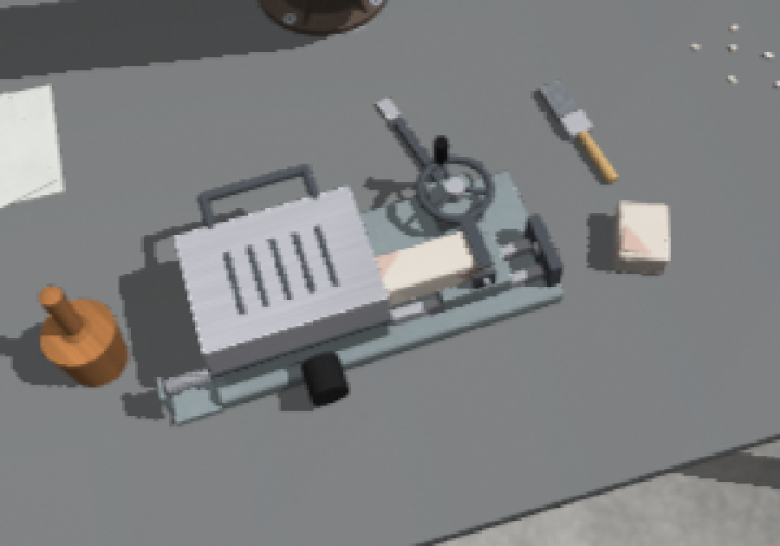

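View pics/b.png

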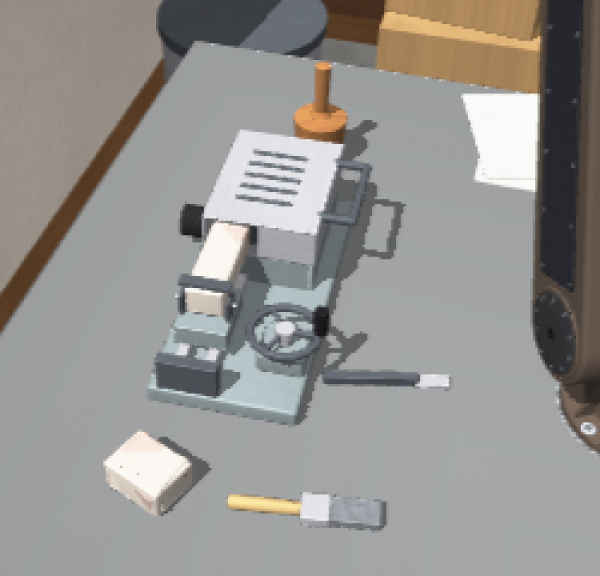

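The pictures show the saw turned about +0.2 rad with its front towards the robot. By hand in the scene image, the knob is at about (259,168), the wheel centre at (265,182) and the bar's middle at (188,180). In the side image these are (283,214), (269,218) and (300,161). Next I'll refine these with wrist views.

```bash
cat >> h.py <<'E'
def down(a): return (R.from_euler('z',a)*R.from_quat([0,1,0,0])).as_quat()
E
python3 - <<'E'
from h import *
for n,a,b in [('knob',(259.2,167.7),(283.3,213.75)),('wheel',(265,182.3),(269,218)),('bar',(187.7,180),(300.4,160.8))]:
    p,e=tri([ray('scene',a),ray('side',b)]);print(n,p.round(1),np.round(e,1))
line_to([163.6,-654.9,330],velocity=250)
obs={}
for i,P in enumerate([[430,-150,340],[400,60,340]]):
    move_ptp(P,down(0.2)); tp,q=current_tcp_pos(),current_eef_rot()
    save(camera('wrist'),f'w{i}.png')
    for t in ['hood_handle','wheel_center','crank_knob','stop_pad','carriage_face']:
        f=find_in('wrist',t)
        if f: obs.setdefault(t,[]).append((ray('wrist',f[0]['point'],tp,q)));print(i,t,np.round(f[0]['point']),round(f[0]['conf'],2))
    print(np.round(tp,1).tolist(),np.round(q,5).tolist(),current_t(),np.round(current_joint_pos(),2))
for t,r in obs.items():
    if len(r)==2: p,e=tri(r);print(t,p.round(1),np.round(e,1))
import cv2
a=np.hstack([cv2.imread('pics/w0.png'),cv2.imread('pics/w1.png')])
cv2.imwrite('pics/w01.png',cv2.resize(a,(800,300),interpolation=cv2.INTER_AREA))
E
```

```text
knob [462.5  71.2 110.9] [0.1 0.1]
wheel [511.   78.3  82.8] [1.2 1.2]
bar [ 462.  -190.2  141. ] [0.6 0.6]
0 hood_handle [212. 244.] 0.68
0 wheel_center [388. 226.] 0.89
0 crank_knob [399. 219.] 0.75
0 stop_pad [212. 246.] 0.72
0 carriage_face [316. 309.] 0.66
[430.0, -150.5, 339.9] [-0.09947, 0.99504, -4e-05, -0.00017] 4.1167 [ 0.1  -0.07 -0.25 -0.   -1.4  -1.47]
1 hood_handle [ 66. 214.] 0.67
1 crank_knob [249. 213.] 0.52
1 stop_pad [183. 220.] 0.81
1 carriage_face [199. 310.] 0.71
[400.1, 59.9, 340.1] [-0.1003, 0.99496, -3e-05, 0.00011] 5.275 [ 0.64 -0.17 -0.33  0.   -1.41 -2.01]
hood_handle [ 529.6 -184.   122.5] [15.3 15.3]
crank_knob [460.6  68.2 117.3] [1.5 1.5]
stop_pad [ 884.9 -187.3 -629.8] [65.3 65.3]
carriage_face [679.7  20.   55.6] [5.4 5.4]
```

View pics/w0.png

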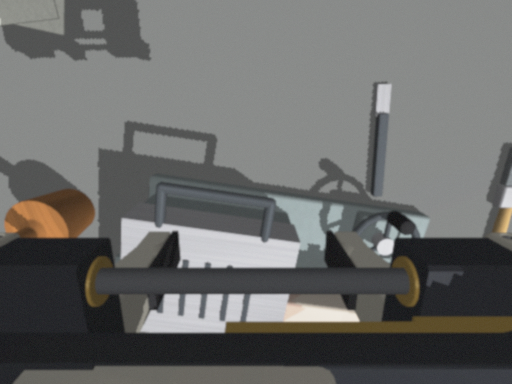

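View pics/w1.png

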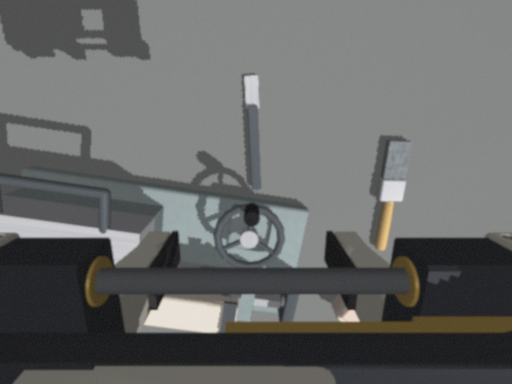

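Both wrist views show the bar from (163,188) to (271,204) in the first. In the second, the knob is at (251,216), the wheel centre at (249,237) and the bar's left end at (107,192). The mallet, chisel and brush are clear of the motion. I'll triangulate all of these together.

```bash
python3 - <<'E'
from h import *
W=[([430.0,-150.5,339.9],[-0.09947,0.99504,-4e-05,-0.00017]),([400.1,59.9,340.1],[-0.1003,0.99496,-3e-05,0.00011])]
w=lambda i,p: ray('wrist',p,*W[i])
s=lambda p: ray('scene',p); d=lambda p: ray('side',p)
S={'knob':[s((259.2,167.7)),d((283.3,213.75)),w(0,(402,221)),w(1,(251,216))],
'wheel':[s((265,182)),d((269,218)),w(1,(249,237))],
'hub':[s((264.6,181)),d((269,217)),w(0,(385,246)),w(1,(249,239))],
'barL':[s((207.7,174.6)),d((299.2,171.7)),w(0,(271,204)),w(1,(107,192))],
'barR':[s((168.1,185.4)),d((302.5,150)),w(0,(163,188))],
'frontleft':[w(1,(305,210)),d((273,255))],
}
P={}
for n,r in S.items():
    p,e=tri(r);P[n]=p;print(n,p.round(1),np.round(e,1))
v=P['barL']-P['barR'];print('yaw',np.arctan2(-v[0],v[1]),np.linalg.norm(v),(P['barL']+P['barR'])/2)
# plane intersections at known heights as check
print('knob@115',[atz(r,115).round(1)[:2] for r in S['knob']]);print('wheel@85',[atz(r,85).round(1)[:2] for r in S['wheel']])
print('L@145',[atz(r,145).round(1)[:2] for r in S['barL']]);print('R@145',[atz(r,145).round(1)[:2] for r in S['barR']])
E
```

```text
knob [463.6  72.7 114. ] [2.2 1.9 2.7 3.3]
wheel [511.6  78.7  84.7] [0.5 1.8 1.5]
hub [512.   78.2  90.7] [1.1 2.6 1.4 1.7]
barL [ 459.1 -118.2  145.2] [3.  8.1 4.5 2.5]
barR [ 468.6 -257.8  143.8] [1.5 1.6 1.9]
frontleft [472.  172.6  11.3] [3.4 3.4]
yaw 0.06752309906472423 139.87067584953783 [ 463.86794864 -187.98670435  144.4974131 ]
knob@115 [array([465.1,  70.3]), array([461.8,  75.3]), array([461.5,  74.1]), array([466.8,  72.4])]
wheel@85 [array([512.3,  78.8]), array([509.7,  79.4]), array([513.2,  78.5])]
L@145 [array([ 462.6, -118.1]), array([ 451.6, -121.6]), array([ 463.9, -118.4]), array([ 460. , -115.8])]
R@145 [array([ 468.2, -258.9]), array([ 467.1, -254.1]), array([ 470.1, -257. ])]
```

```bash
python3 - <<'E'
from h import *
print('stone front',[atz(ray('scene',p),145).round(0) for p in [(238,208),(271,199.5)]])
q=down(0.055); C=np.array([511.6,78.7]); a0=np.arctan2(72.7-78.7,463.6-511.6)
K=C+50*np.array([np.cos(a0),np.sin(a0)]); print('K',K,a0)
move_ptp([K[0],K[1],200],q); line_to([K[0],K[1],103],velocity=80)
print('down',current_contact_force())
move_gripper(0,force=12)
print('grip',current_width(),current_finger_force(),current_contact_force(),current_t())
for i in range(1,6):
    a=a0+0.3*i
    line_to([*(C+50*np.array([np.cos(a),np.sin(a)])),103],velocity=80)
    print(i,round(a,2),np.round(current_contact_force(),1),np.round(current_tcp_pos(),1),round(current_width(),1))
    if np.linalg.norm(current_contact_force())>20: break
save(camera('side'),'s1.png'); save(camera('wrist'),'w2.png'); print(current_t())
im=np.hstack([cv2.imread('pics/s1.png')[80:320,150:400],cv2.imread('pics/w2.png')[100:340,130:380]])
cv2.imwrite('pics/s1b.png',cv2.resize(im,(800,384)))
E
```

```text
stone front [array([622., -50., 145.]), array([621.,  65., 145.])]
K [461.98610616  72.49826327] -3.017237659043032
down [0.5602774  0.22293606 0.35232768]
grip 21.570980301727012 11.999979615211487 [ 0.45616902 -0.37482697 -0.04804594] 8.35
1 -2.72 [-0.1 -1.   1.6] [466.   57.6 103. ] 21.7
2 -2.42 [-1.8 -3.5  2.5] [474.   45.1 103. ] 21.5
3 -2.12 [-1.5 -4.7  4.1] [485.5  35.4 102.9] 21.5
4 -1.82 [-1.3 -6.6  3.5] [499.6  29.5 103. ] 21.3
5 -1.52 [ 1.8 -7.8  0.7] [515.1  28.2 103. ] 21.9
10.1167
```

View pics/s1b.png

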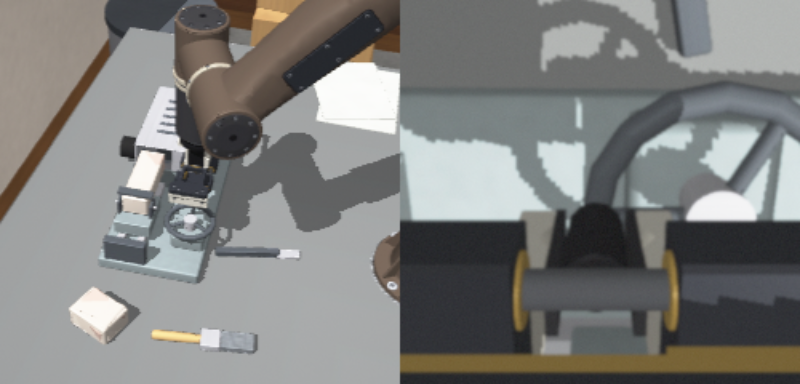

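The knob is held between the pads at the right-hand side of the circle, and the forces are low. I'll keep winding until the stop resists.

```bash
python3 - <<'E'
from h import *
C=np.array([511.6,77.7]); a=-1.517
for i in range(40):
    a+=0.28 if a<2.6 else 0.06
    line_to([*(C+50*np.array([np.cos(a),np.sin(a)])),103],velocity=80 if a<2.6 else 30)
    F=np.array(current_contact_force()); t=np.array([-np.sin(a),np.cos(a),0]);r=np.array([np.cos(a),np.sin(a),0])
    print(round(a,2),'res',round(-F@t,1),'rad',round(F@r,1),'z',round(F[2],1))
    if -F@t>11 and a>2.6 or np.linalg.norm(F)>30: break
print(current_t(),current_tcp_pos(),current_width())
E
```

```text
-1.24 res -1.6 rad 0.6 z 0.2
-0.96 res -0.8 rad 1.3 z 0.8
-0.68 res -1.5 rad 1.6 z -0.2
-0.4 res -0.8 rad 0.7 z 0.0
-0.12 res -2.3 rad 1.6 z -1.2
0.16 res -1.5 rad 0.8 z -0.5
0.44 res -0.5 rad 2.7 z -1.7
0.72 res -1.7 rad 2.8 z -1.2
1.0 res -1.3 rad 3.0 z -0.8
1.28 res 0.1 rad 2.7 z -0.4
1.56 res -1.9 rad 5.8 z 1.8
1.84 res -1.4 rad 6.0 z 1.7
2.12 res -1.9 rad 4.8 z 2.8
2.4 res -1.1 rad 4.5 z 3.5
2.68 res 0.3 rad 4.3 z 4.5
2.74 res 0.1 rad 3.6 z 2.7
2.8 res -0.8 rad 2.5 z 3.4
2.86 res 0.2 rad 2.7 z 2.2
2.92 res 0.6 rad 2.2 z 2.2
2.98 res 0.3 rad 1.2 z 0.8
3.04 res -1.4 rad 0.4 z 0.3
3.1 res -0.8 rad 1.2 z 0.6
3.16 res 6.2 rad 3.3 z 1.3
3.22 res 17.3 rad 0.4 z -5.6
17.5333 [463.32849212  77.04568744 103.17525799] 21.822591384763953
```

```bash
python3 - <<'E'
from h import *
C=np.array([511.6,77.7]); a=3.17
line_to([*(C+50*np.array([np.cos(a),np.sin(a)])),103],velocity=30); pause(0.3)
print(np.round(current_contact_force(),1))
move_gripper(60); p=current_tcp_pos(); line_to([p[0],p[1],220],velocity=150)
q=down(0.055+np.pi/2)
move_ptp([465.5,-188,220],q); move_gripper(40); line_to([465.5,-188,190])
tp,qq=current_tcp_pos(),current_eef_rot()
c=camera('wrist');save(c,'w3.png');s=camera('side');save(s,'s3.png');sc=camera('scene')
im=np.hstack([s[80:320,150:400],c[80:380,100:412][:240,:250],sc[130:290,150:316].repeat(1,0)[:0]if 0 else cv2.resize(sc[130:270,130:276],(250,240))])
im=np.hstack([cv2.resize(s[140:260,170:295],(400,384)),cv2.resize(c,(400,384))])
save(im,'m3.png')
print(np.round(tp,2).tolist(),np.round(qq,5).tolist(),current_t(),np.round(current_joint_pos(),2))
print([(f['point'],f['conf']) for f in find_in('wrist','hood_handle')])
E
```

```text
[ 2.7  5.8 -2.9]
[465.15, -188.12, 189.85] [0.72631, -0.68737, -0.00048, 0.00065] 22.8083 [ 0.01  0.1  -0.41  0.   -1.05  0.05]
[([105.0, 146.1], 0.89)]
```

View pics/m3.png

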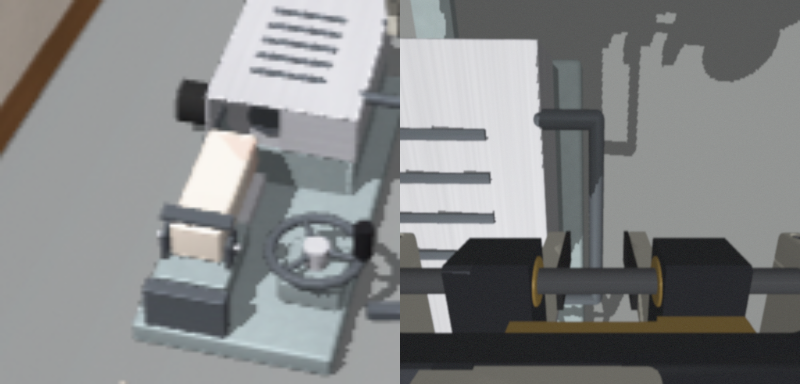

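The left half shows the carriage up against the stop block. In the right half the bar runs through the middle between the fingers (column ≈252), so I can descend and grip.

```bash
cat >> h.py <<'E'
ux=np.array([np.cos(.055),np.sin(.055),0])
def arc(B,th):
    H=B+220*ux+[0,0,-60]; f=np.arctan2(60,220)+th
    return H-228*np.cos(f)*ux+[0,0,228*np.sin(f)]
E
python3 - <<'E'
from h import *
q=down(0.055+np.pi/2)
line_to([465.5,-188,126],velocity=60); print(np.round(current_contact_force(),1))
move_gripper(0,force=20)
T0=np.array(current_tcp_pos());print('grip',current_width(),current_finger_force(),np.round(current_contact_force(),1),T0,current_t())
print([solve_ik(arc(T0,t),q) is not None for t in (.3,.6,.9,1.0)])
np.save('T0.npy',T0)
for t in (.08,.16,.24):
    line_to(arc(T0,t),velocity=50); print(t,np.round(current_contact_force(),1),np.round(current_tcp_pos(),1),round(current_width(),1))
save(camera('side'),'s4.png');print(current_t())
f=find_in('side','hood_handle');print(f and f[0]['point'])
E
```

```text
[-0.2  0.1  0. ]
grip 13.407967248387976 20.001247823238373 [ 2.3 -0.8 -1.1] [ 466.11461605 -187.94937343  126.19045533] 24.6333
[True, True, True, True]
0.08 [ 0.5 -1.9 -2.7] [ 471.4 -187.7  143.6] 13.1
0.16 [-2.1 -2.3 -2.5] [ 478.  -187.3  160.5] 13.3
0.24 [-5.7 -2.5 -0.6] [ 486.1 -187.   177.4] 13.3
26.2417
[260.2, 158.5]
```

```bash
python3 - <<'E'
from h import *
T0=np.load('T0.npy'); off=np.zeros(3)
for t in np.arange(.32,.98,.08).tolist()+[0.97]:
    F=np.array(current_contact_force()); f=.266+t; rad=-np.cos(f)*ux+[0,0,np.sin(f)]
    off+=np.clip(0.15*(F@rad),-1.5,1.5)*rad
    line_to(arc(T0,t)+off,velocity=50); F=np.array(current_contact_force())
    tan=np.sin(f)*ux+[0,0,np.cos(f)]
    print(round(t,2),'rad',round(F@rad,1),'tan',round(F@tan,1),np.round(F,1),np.round(off,1),round(current_width(),1))
    if np.linalg.norm(F)>30: break
np.save('off.npy',off); pause(0.3)
s=camera('side');save(s,'s5.png');c=camera('scene')
save(np.hstack([cv2.resize(s[60:300,130:380],(400,384)),cv2.resize(c[80:320,80:330],(400,384))]),'m5.png');print(current_t(),np.round(current_joint_pos(),2))
E
```

```text
0.32 rad 5.2 tan -2.3 [-5.4 -3.5  0.9] [-0.6 -0.   0.4] 13.5
0.4 rad 3.5 tan -2.8 [-4.4 -2.7 -0. ] [-1.2 -0.1  0.9] 13.6
0.48 rad 4.9 tan -2.7 [-5.2 -3.1  1.4] [-1.6 -0.1  1.2] 13.1
0.56 rad 5.2 tan -1.4 [-4.3 -4.8  2.8] [-2.  -0.1  1.7] 13.2
0.64 rad 4.8 tan -2.0 [-4.3 -5.4  2.5] [-2.5 -0.1  2.3] 13.0
0.72 rad 3.6 tan -1.5 [-3.  -5.6  2.2] [-2.9 -0.2  2.9] 13.2
0.8 rad 4.7 tan -1.3 [-3.1 -6.   3.5] [-3.1 -0.2  3.3] 13.4
0.88 rad 2.7 tan -0.7 [-1.4 -6.2  2.2] [-3.4 -0.2  4. ] 13.3
0.96 rad 1.8 tan -0.9 [-1.2 -5.2  1.4] [-3.5 -0.2  4.3] 13.4
0.97 rad 0.8 tan 0.4 [ 0.4 -5.5  0.9] [-3.6 -0.2  4.6] 13.1
31.5917 [ 0.02  0.26  0.01  0.   -1.32  0.04]
```

View pics/m5.png

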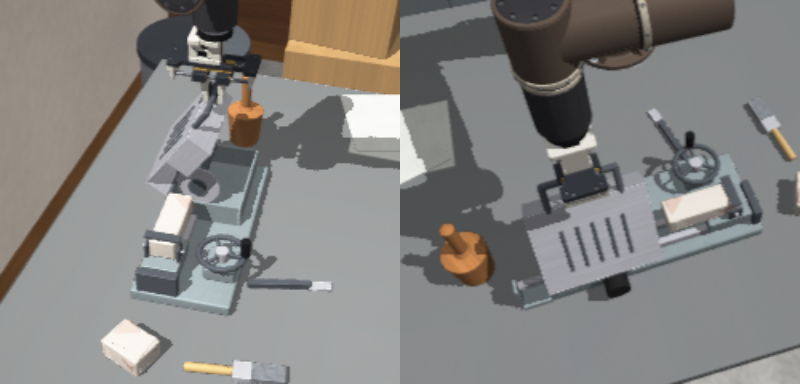

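Both views show the hood raised about 55° with the bar still between the fingers; the bystanders have not moved. I'll go slightly higher for margin, then ease back to about 0.75 rad.

```bash
cat >> h.py <<'E'
def P(T0,t):
    f=.266+t; return arc(T0,t)+7*np.sin(t)*(-np.cos(f)*ux+np.array([0,0,np.sin(f)]))
E
python3 - <<'E'
from h import *
T0=np.load('T0.npy')
line_to(P(T0,1.0),velocity=40); pause(0.4); print(np.round(current_contact_force(),1))
for t in (.94,.88,.82,.77,.75):
    line_to(P(T0,t),velocity=35); print(t,np.round(current_contact_force(),1),round(current_width(),1))
pause(0.8)
print(np.round(current_contact_force(),1),current_finger_force(),current_tcp_pos()-P(T0,.75))
s=camera('side');c=camera('scene');w=camera('wrist')
rs=[]
for n in ('side','scene'):
    f=find_in(n,'hood_handle'); print(n,[(np.round(x['point']),round(x['conf'],2)) for x in f[:1]])
save(np.hstack([cv2.resize(s[60:260,170:340],(400,470)),cv2.resize(w,(400,470))]),'m6.png');print(current_t())
E
```

```text
[-0.3 -7.   0.8]
0.94 [ 1.  -5.2  0.9] 13.0
0.88 [ 1.4 -4.6  0. ] 12.7
0.82 [ 0.3 -3.8 -0.7] 13.1
0.77 [ 0.8 -0.2 -0.9] 13.1
0.75 [-0.4  0.6 -0.8] 13.0
[0.3 5.4 0.3] 20.00417411327362 [-0.00629729  0.28550284 -0.13062358]
side [(array([250., 151.]), 0.73)]
scene [(array([202., 221.]), 0.56)]
35.8333
```

View pics/m6.png

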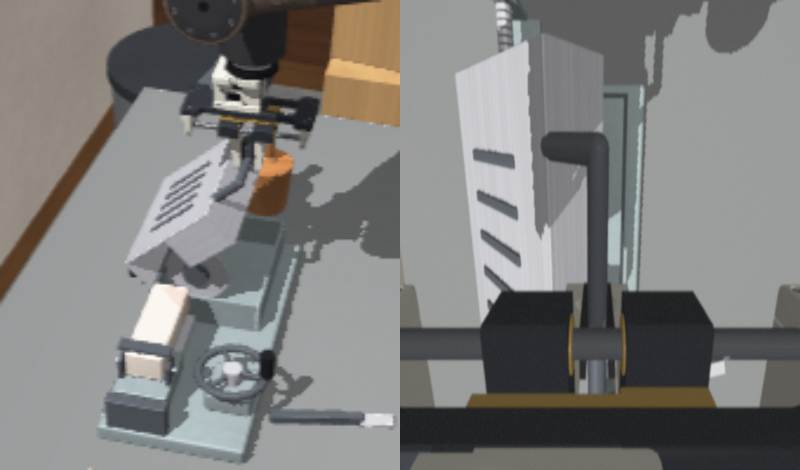

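The bar is held firmly between the pads, the hood stands at about 0.75 rad, and the carriage is at its stop. I'm handing it in.

```bash
python3 - <<'E'
from h import *
print(np.abs(current_qvel()).max()); print(close_job())
E
```

```text
0.0027796767567299287
the job is handed in; nothing more can be done
None
```

I handed the job in at about 36 s, and the judge's result was not shown: the carriage was wound against its stop, then the hood was raised to about 1.0 rad and eased back to about 0.75 rad (angles estimated from the arm's position), still held by its bar, with the mallet, chisel, brush and loose stone left alone.

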